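# Pin the swing arm of the bench jig and hold the pin

### The job

Swing the jig's open arm fully home so that its bushing stands over the fixed one below, then take the yellow-headed pin from the rack and thread it down from above through both bushings. Finish still holding the pin by its head, so that the black clip groove near its nose shows below the lower bushing while the nose stays clear of the bench: do not let go or let it rest. Leave the other pins and everything else on the bench where they are.

Things in the scene. Friction and masses are not known exactly. Their poses are not given: they have to be found in the camera images.
- jig: Fixed jig bolted to the bench: a blue lug low down and an aluminium arm that swings level above it. Origin on the bench right under the lower bushing; z is up and is the pin's axis. The lug is 44 mm wide, underside 50 mm above the bench, with only free air below it. The arm's yellow stop block stands on the +x side of the lug, top at 116 mm.
- hinge (a point): Centre of the top of the hinge column's steel cap, 128 mm above the bench, on the arm's vertical hinge axis, 90 mm from the pin's axis along the jig's +y. The blue column is 38 mm thick; a dark base plate 110 x 100 x 12 mm lies under it.
- lower_bush (a point): Centre of the mouth of the fixed lower brass bushing, 72 mm above the bench. Bore 15 mm from 50 to 66 mm above the bench, flaring above that to 26 mm at the mouth.
- swing_arm (a joint): Angle of the swing arm in rad: 0 = fully home, against its stop, the arm lying along -y of the jig, its bushing straight above the lower one; it grows as the arm swings open towards the jig's -x side (clockwise seen from above), up to 1.0. Light friction (about 0.1 N m) keeps it where it is left; there is no spring.
- upper_bush (a point): Centre of the mouth of the arm's brass bushing, 122 mm above the bench, 90 mm from the hinge axis; it moves with the arm. Bore 15 mm from 102 to 116 mm above the bench, flaring above that to 26 mm at the mouth.
- handle (a point): Centre of the top of the arm's handle, an upright black post 16 mm thick on the arm's end, 150 mm from the hinge axis (60 mm beyond the upper bushing), from 116 mm (the arm's top) to 158 mm above the bench.
- rack: Fixed dark steel block, 70 x 190 x 50 mm (x, y, z), with three square holes in a row along its y axis, 60 mm apart, 14 mm wide and 45 mm deep; a pin stands in each, in any order. Origin at the centre of the underside.
- pin: The pin to use: yellow head, longest of three, upright in the rack at first, nose 5 mm above the bench. Steel shaft 12 mm thick, 135 mm long, nose rounded over 8 mm to a 7 mm flat; black painted clip groove 12 to 16 mm above the nose tip; collar 22 mm wide from 135 to 141 mm; head 18 mm thick from 141 to 193 mm. About 0.2 kg. Origin at the nose tip, z up to the head.
- blue_pin: Spare hitch pin with a blue head, standing in the rack, a bystander: steel shaft 12 mm thick, 126 mm overall. Origin at the nose tip, z up its axis.
- black_pin: Spare hitch pin with a black head, standing in the rack, a bystander: steel shaft 12 mm thick, 101 mm overall. Origin at the nose tip, z up its axis.
- spray_can: Bystander: orange-and-metal spray can, 54 mm wide, 160 mm tall, origin under its centre.
- cleaner: Bystander: bottle with blue label and red cap, 60 mm wide, 150 mm tall, origin under its centre.
- screwdriver: Bystander: screwdriver lying on the bench.
- wrench: Bystander: steel wrench lying on the bench.
- race: Bystander: steel ball bearing lying flat, 60 mm wide, 14 mm high.
- part_box: Bystander: yellow and blue parts carton, 70 x 110 x 60 mm.
Mind the look-alikes: they are no part of the job. What is shaped like the pin but green is not meant.

How it is judged:
On the way, in this order (a step that is already met when the one before it is completed fails the run):
1. the arm is swung home (within 0.05 rad) (value of joint swing_arm below 0.05 rad), for 0.1 s.
2. the pin's nose has passed through the flare of the upper bushing, the arm home (value of joint swing_arm below 0.05 rad and horizontal distance between pin and lower_bush below 0.007 m and angle between the z axis of pin and the z axis of jig, either way round below 0.1 rad and z of pin in the frame of jig below 0.112 m), for 0.05 s.
3. the pin has come through the lower bushing too (value of joint swing_arm below 0.05 rad and horizontal distance between pin and lower_bush below 0.007 m and angle between the z axis of pin and the z axis of jig, either way round below 0.1 rad and z of pin in the frame of jig below 0.042 m), for 0.05 s.
At the end, for the whole second after the job is handed in: Arm home (within 0.05 rad); pin in line with both bushings (nose within 7 mm of the axis, tilted under 0.1 rad), its nose 2 to 36 mm above the bench so that the groove shows under the lower lug; pin still gripped by the fingers, not touching the bench, at rest (value of joint swing_arm below 0.05 rad and horizontal distance between pin and lower_bush below 0.007 m and angle between the z axis of pin and the z axis of jig, either way round below 0.1 rad and z of pin in the frame of jig between 0.002 and 0.036 m and contact force between the fingers and pin above 3 N and linear speed of pin below 0.02 m/s); the arm keeps its last pose, push and grip.
It fails at once if another thing on the bench is disturbed (a spare pin moved over 30 mm, any other bystander over 40 mm) (distance of any of blue_pin, black_pin from where it was at the start of the episode above 0.03 m or distance of any of spray_can, cleaner, screwdriver, wrench, race, part_box from where it was at the start of the episode above 0.04 m).
It also fails if it takes over 61 s, if anything falls off the work surface, if the arm or the gripper's body presses on something with over 40 N, if the wrist force passes 120 N, or if a joint passes its speed limit or range.

### The arm

A 7-joint arm with a two-finger parallel gripper is mounted at the origin on the work surface. World frame = base frame: x ahead of the robot, y to its left, z up, the work surface at z = 0. Lengths are in m, angles in rad, forces in N, time in s.
With the tool pointing down it reaches from about 0.35 to 0.9 m from the base axis. Payload 19.9 kg.
Tool frame: the origin (TCP) lies between the finger pads; the fingertips stand 17 mm ahead of it and the grasp point (between the pads) lies 2 mm behind it; z points along the fingers, y is the line along which they close (so a half turn about z gives the same grasp; the last joint's range is limited). The gripper opens to 85 mm and grips with 20 to 120 N. Pads are 22 mm wide; open, the fingers measure 114 mm over their backs; the gripper's body (76 mm by 85 mm) begins 54 mm behind the grasp point. The pads swing forward as they close: fully open they stand 13 mm farther back than shut.
Start: joints at [-1.323, 0.417, -0.01, 1.614, 0.005, 1.111, -0.053], TCP at [0.178, 0.599, 0.248] pointing down, gripper open.
Joint ranges: [-2.81, 2.81], [-0.39, 2.02], [-1.27, 1.25], [0.06, 2.57], [-1.19, 4.33], [0.19, 2], [-2.82, 2.82]. Speed limits (rad/s): [1.89, 1.89, 2.39, 2.39, 3.01, 3.01, 3.01].

### API

Orientations are given as a unit quaternion [w, x, y, z].
In Python, from plant import manip, viewer, job gives the robot as it stands.
- The arm moves only by the tool servo_tool, never from a script. Its argument "commands" is a list that holds one entry, the list of rows, each a list of 6 numbers: the shift along the tool's x, y, z in m, then the turn, a rotation vector about the tool's x, y, z in degrees. In form: [[[tx, ty, tz, wx, wy, wz], ...]]. A call has 1 to 12 rows; each row is the pose to reach, as a shift and turn from the pose commanded when the call began, along the tool's axes at that moment; what a row does not reach only later rows make up. A row lasts 1/10 s, in which the tool goes at most 50 mm and 8.59 degrees, less where a joint would pass 70% of its speed; a pose out of reach is approached as far as the arm can. A call with a gripper value outside its range is refused whole. "fingers" is the finger opening in m, from 0 to 0.0854, set as the call begins (left out, the last holds). The fingers move at their own pace and stop on an object; "grip_force" is the grip in N (left out, the last holds). Time passes only in rows, so rows that repeat a pose let the fingers close. It gives the time, the measured TCP pose, the force, the opening and the grip force at its end, in the units of the state.
- manip.state(): the state, without advancing time (a new reading comes with each control period).
- viewer.get_image(name): name is "scene" or "top" or "wrist"; returns the picture (480x640x3 uint8, red, green, blue); there is no depth.
- viewer.camera_params(name): a dict with "fov_y" (degrees; the focal length in pixels is half the picture's height over the tangent of half this angle, whatever the lens; pixels are square), "cx", "cy" (the principal point, pixels), "k1" (the pictures are not rectified: a ray, as slopes to the right and down, at radius r is drawn at 1 + k1 r^2 times it, then the intrinsics apply), "extrinsics" (4x4, takes a point from camera to world coordinates); the wrist camera has in their place "T_tool_cam" (4x4, takes a point from camera to tool coordinates, whose origin is the TCP and whose axes are the flange's). Camera axes: x right, y up, looking along -z (the intrinsics and any distortion apply to the point x, -y, -z); pixel columns grow to the right and rows downward; lengths in m; the calibration is good to about 2 mm. A picture is of the moment at which its call begins: read the wrist's pose just before it. camera_params takes no time and is no camera call.
- job.sign_off(): hands the job in; it is judged then, once.
The state is a dict: "t": time; "q": joint angles; "qd": joint speeds; "joint_efforts": joint torques, N m; "position": TCP position; "orientation": TCP orientation; "wrist_force": force on the tool from outside, world axes, zero at the start; "wrist_torque": the same for the moment, N m; "width": finger opening in m; "gripper_force": force on a finger pad.
Only numpy, scipy, OpenCV 4.12 (cv2) and the standard library are available. Lean on these libraries where they do the work, as an engineer would, in place of code of your own. Each camera call takes 0.05 s, during which the arm holds its last target. There are 200 camera calls.

## Working session

There is one attempt and no reset: what is moved stays moved. The work goes in short steps, Python scripts to look and compute and a tool call to move; the robot and the scene stay as the last step left them, time stands still between calls to the robot, and variables do not carry over. Pictures are saved under pics/ and viewed, at most 10 in all, crops included, and the job is handed in when it is done.

Besides the shell and the picture viewer there is one more tool, called after "Request:" as a command line: name --argument value ..., lists and objects as JSON in quotes. servo_tool: Moves the arm, as the interface text tells. Its arguments: {"type":"object","properties":{"commands":{"type":"array","items":{"type":"array","items":{"type":"array","items":{"type":"number"}}}},"fingers":{"type":"number"},"grip_force":{"type":"number"}},"required":["commands"]}

```bash
mkdir -p pics
cat > h.py <<'E'
import numpy as np, cv2
from plant import manip, viewer, job
from scipy.spatial.transform import Rotation as R
def Rq(q): return R.from_quat([q[1],q[2],q[3],q[0]])
def cam(name, st=None):
    p=viewer.camera_params(name)
    if name=="wrist":
        st=st or manip.state(); T=np.eye(4); T[:3,:3]=Rq(st["orientation"]).as_matrix(); T[:3,3]=st["position"]
        p["E"]=T@np.array(p["T_tool_cam"])
    else: p["E"]=np.array(p["extrinsics"])
    p["f"]=240/np.tan(np.radians(p["fov_y"])/2); return p
def ray(p,u,v):
    d=np.array([(u-p["cx"])/p["f"],(v-p["cy"])/p["f"]]); s=d.copy()
    for _ in range(30): s=d/(1+p["k1"]*(s@s))
    return p["E"][:3,3], p["E"][:3,:3]@np.array([s[0],-s[1],-1])
def onz(p,u,v,z):
    o,d=ray(p,u,v); return o+d*(z-o[2])/d[2]
def proj(p,P):
    c=np.linalg.inv(p["E"])@np.append(P,1); s=np.array([c[0],-c[1]])/-c[2]
    s=s*(1+p["k1"]*(s@s)); return s*p["f"]+[p["cx"],p["cy"]]
def tri(*rs):
    A=0;b=0
    for o,d in rs:
        d=d/np.linalg.norm(d); M=np.eye(3)-np.outer(d,d); A=A+M; b=b+M@o
    return np.linalg.solve(A,b)
def snap(name,fn):
    im=viewer.get_image(name); cv2.imwrite(fn,im[:,:,::-1]); return im
E
python3 - <<'E'
from h import *
for n in("scene","top","wrist"):
    p=cam(n); snap(n,f"pics/{n}0.png"); print(n,p["f"],p["cx"],p["cy"],p["k1"],p["E"].round(3).tolist())
s=manip.state();print(s)
E
```

```text
scene 490.71262963947015 320.265179045799 240.21717941852856 0.04433689005696457 [[0.591, -0.549, 0.591, 1.175], [0.806, 0.389, -0.446, -0.499], [0.015, 0.74, 0.672, 0.844], [0.0, 0.0, 0.0, 1.0]]
top 516.798764575763 321.86997352879104 240.63733849552568 0.009453525473496814 [[-0.012, 0.998, -0.064, 0.459], [-1.0, -0.012, 0.01, 0.005], [0.009, 0.064, 0.998, 1.557], [0.0, 0.0, 0.0, 1.0]]
wrist 350.299582908136 320.24595907921605 231.1933448741722 -0.004266299051401565 [[0.285, -0.913, -0.291, 0.103], [0.958, 0.271, 0.088, 0.623], [-0.002, -0.304, 0.953, 0.374], [0.0, 0.0, 0.0, 1.0]]
{'t': 0.15, 'q': array([-1.32349633,  0.41787088, -0.0103083 ,  1.61399056,  0.00471551,
        1.11068537, -0.05300179]), 'qd': array([ 0.00094903, -0.00208165,  0.00102724, -0.00130765,  0.00057337,
        0.0006159 ,  0.00108526]), 'joint_efforts': array([ 1.14243016e-03, -8.64745545e+01,  6.78474829e-01, -4.35061669e+01,
        1.90140033e-02,  5.77770654e-03,  6.15965860e-05]), 'position': array([0.17794169, 0.59889688, 0.24780177]), 'orientation': array([-2.25468206e-05,  1.43890064e-01,  9.89593570e-01, -4.64930222e-04]), 'wrist_force': array([-0.11918684, -0.81182831,  0.19939607]), 'wrist_torque': array([-0.03360665,  0.01212184,  0.04441687]), 'gripper_force': 0.0, 'width': 0.08547104668190333}
```

View pics/scene0.png

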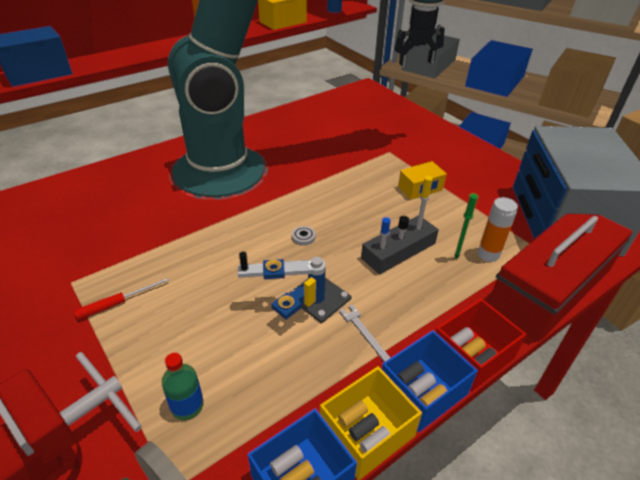

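View pics/top0.png

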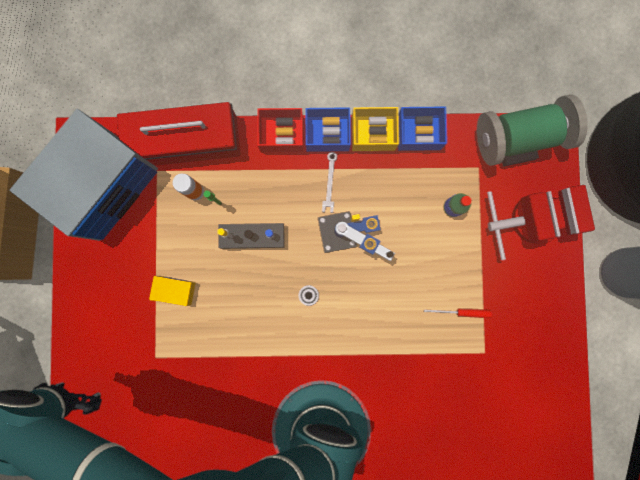

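The overview shows the hinge cap at top-view (343,228), the lower bush near (372,223), the upper bush near (370,243), the handle near (390,256), and the yellow pin head near (221,232). In the scene view the handle is at (242,261) and the hinge cap at (316,264). Next I'll enlarge the crops to get exact pixels.

Run:
```python
from h import *
t=cv2.imread("pics/top0.png"); s=cv2.imread("pics/scene0.png")
a=cv2.resize(t[200:275,310:410],None,fx=4,fy=4,interpolation=cv2.INTER_CUBIC)
b=cv2.resize(t[200:275,200:300],None,fx=4,fy=4,interpolation=cv2.INTER_CUBIC)
c=cv2.resize(s[240:315,230:330],None,fx=4,fy=4,interpolation=cv2.INTER_CUBIC)
d=cv2.resize(s[165:240,360:460],None,fx=4,fy=4,interpolation=cv2.INTER_CUBIC)
cv2.imwrite("pics/c1.png",np.vstack([np.hstack([a,b]),np.hstack([c,d])]))
```

```text
(no output)
```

View pics/c1.png

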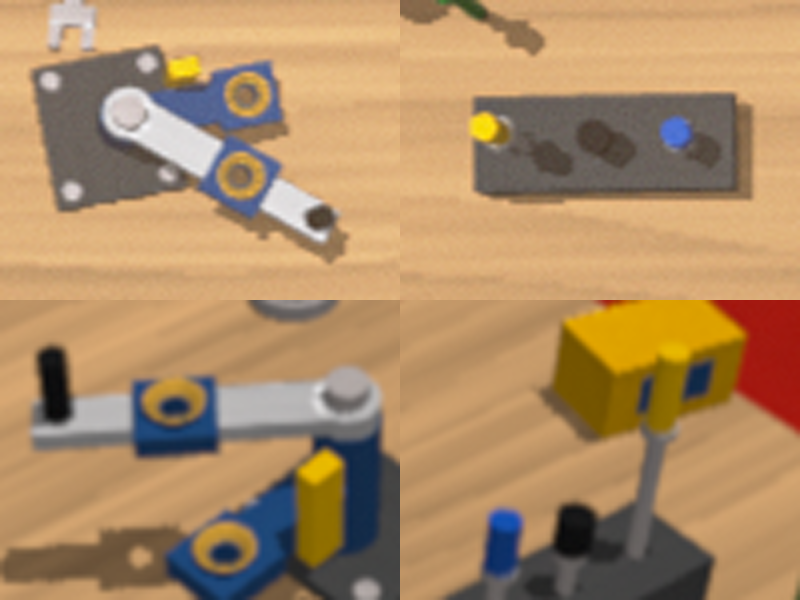

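Reading the crops: the hinge cap is at top (342.1,227.1), the lower bush at (371.4,223.4), the upper bush at (369.9,243.4), the handle at (389.4,253.9) and the pin head at (221.4,231.6). I'll triangulate these and check them against the known heights.

Run:
```python
from h import *
T=cam("top");S=cam("scene")
D=dict(hinge=((342.1,227.1),(316.4,261.6),.128),lower=((371.4,223.4),(286.1,301.9),.072),upper=((369.9,243.4),(273.4,265.1),.122),handle=((389.4,253.9),(242.6,252.1),.158),pin=((221.4,231.6),(428.1,176.6),.198))
X={}
for k,(a,b,z) in D.items():
    X[k]=tri(ray(T,*a),ray(S,*b)); print(k,X[k].round(4),onz(T,*a,z).round(4),onz(S,*b,z).round(4))
h,l,u,n=(X[k][:2] for k in("hinge","lower","upper","handle"))
print(np.linalg.norm(h-l),np.linalg.norm(h-u),np.linalg.norm(h-n))
a=lambda v:np.arctan2(v[1],v[0])
print("yaw jig+y",np.degrees(a(h-l)),"open",a(l-h)-a(u-h),a(l-h)-a(n-h))
# yellow head axis in top image: pin centre from rack corners
for uv in((474,97),(736,94),(738,190),(476,193)):
    print(onz(T,200+(uv[0]-400)/4-.4,200+uv[1]/4-.4,.05).round(4))
s=manip.state(); print(Rq(s["orientation"]).as_matrix().round(3).tolist())
```

```text
hinge [ 0.588  -0.0655  0.1205] [ 0.5873 -0.0652  0.128 ] [ 0.5942 -0.0699  0.128 ]
lower [ 0.6029 -0.1532  0.0656] [ 0.6021 -0.1528  0.072 ] [ 0.6078 -0.1558  0.072 ]
upper [ 0.5418 -0.1426  0.1172] [ 0.5414 -0.1423  0.122 ] [ 0.5461 -0.1448  0.122 ]
handle [ 0.5097 -0.192   0.1569] [ 0.5102 -0.1909  0.158 ] [ 0.5103 -0.1933  0.158 ]
pin [0.5741 0.2577 0.1978] [0.5728 0.2564 0.198 ] [0.5751 0.259  0.198 ]
0.08895757450695715 0.08992378986626953 0.14875121460606802
yaw jig+y 99.58592326050952 open 0.7077736830197185 0.7216453260364006
[0.608  0.2934 0.05  ]
[0.608  0.1021 0.05  ]
[0.5377 0.1012 0.05  ]
[0.5378 0.2919 0.05  ]
[[-0.959, 0.285, -0.0], [0.285, 0.959, -0.001], [-0.0, -0.001, -1.0]]
```

The geometry agrees: hinge to bushings measures 89 and 90 mm, the handle 149 mm, the arm is open about 0.71 rad, and the rack corners match its size. Next I'll work out the handle push, with the fingers closed and the tool's -x face pushing.

Run:
```python
from h import *
s=manip.state(); Rm=Rq(s["orientation"]).as_matrix(); p=np.array(s["position"])
h=np.array([.588,-.0655]); th0=np.radians(-80.4); n=-Rm[:2,0]
def tl(w): return (Rm.T@(np.array(w)-p)).round(4)
print(tl([.43,.10,.26]),tl([.465,-.165,.26]),tl([.465,-.165,.147]))
b=np.array([.465,-.165,.147])
for ph in(.75,.7,.6,.5,.4,.3,.2,.1,.05,0):
    H=h+.15*np.array([np.cos(th0-ph),np.sin(th0-ph)]); w=np.append(H-.019*n,.147); print(ph,w.round(4),(Rm.T@(w-b)).round(4))
```

```text
[-0.3837 -0.4065 -0.0118] [-0.4927 -0.6505 -0.0116] [-0.4927 -0.6504  0.1014]
0.75 [ 0.4873 -0.1854  0.147 ] [-0.0272 -0.0132  0.    ]
0.7 [ 0.4936 -0.1893  0.147 ] [-0.0344 -0.0152  0.    ]
0.6 [ 0.5069 -0.1963  0.147 ] [-0.0491 -0.018   0.    ]
0.5 [ 0.5208 -0.2019  0.147 ] [-0.064  -0.0194  0.    ]
0.4 [ 0.5352 -0.2061  0.147 ] [-0.079  -0.0194  0.    ]
0.3 [ 0.55   -0.2088  0.147 ] [-0.0939 -0.0178  0.    ]
0.2 [ 0.5649 -0.21    0.147 ] [-0.1086 -0.0147  0.    ]
0.1 [ 0.5799 -0.2097  0.147 ] [-0.1229 -0.0102  0.    ]
0.05 [ 0.5874 -0.2091  0.147 ] [-0.1299 -0.0074  0.    ]
0 [ 0.5948 -0.208   0.147 ] [-0.1367 -0.0042  0.    ]
```

Request:
servo_tool --commands '[[[0.0,-0.05,0.0,0,0,0],[-0.05,-0.12,0,0,0,0],[-0.1,-0.18,0,0,0,0],[-0.15,-0.22,-0.01,0,0,0],[-0.2,-0.27,-0.01,0,0,0],[-0.25,-0.32,-0.01,0,0,0],[-0.3,-0.36,-0.01,0,0,0],[-0.38,-0.41,-0.01,0,0,0],[-0.38,-0.41,-0.01,0,0,0],[-0.38,-0.41,-0.01,0,0,0],[-0.38,-0.41,-0.01,0,0,0],[-0.38,-0.41,-0.01,0,0,0]]]' --fingers 0 --grip_force 60

```text
t: 1.35
position: [0.427, 0.0944, 0.2586]
orientation: [0.0, 0.146, 0.989, -0.0]
wrist_force: [0.1, 1.8, 0.1]
width: 0.0001
gripper_force: 0.0
```

Request:
servo_tool --commands '[[[-0.02,-0.045,0,0,0,0],[-0.04,-0.09,0,0,0,0],[-0.06,-0.135,0,0,0,0],[-0.085,-0.18,0,0,0,0],[-0.113,-0.24,0,0,0,0],[-0.113,-0.24,0,0,0,0],[-0.113,-0.24,0.04,0,0,0],[-0.113,-0.24,0.08,0,0,0],[-0.113,-0.24,0.111,0,0,0],[-0.113,-0.24,0.111,0,0,0],[-0.113,-0.24,0.111,0,0,0]]]'

```text
t: 2.45
position: [0.4655, -0.1647, 0.148]
orientation: [-0.0, 0.144, 0.99, -0.0]
wrist_force: [0.2, 0.5, 0.8]
width: 0.0
gripper_force: 0.0
```

Request:
servo_tool --commands '[[[-0.014,-0.007,0,0,0,0],[-0.027,-0.013,0,0,0,0],[-0.035,-0.015,0,0,0,0],[-0.042,-0.017,0,0,0,0],[-0.049,-0.018,0,0,0,0],[-0.056,-0.019,0,0,0,0],[-0.064,-0.019,0,0,0,0],[-0.072,-0.0195,0,0,0,0],[-0.079,-0.0195,0,0,0,0],[-0.079,-0.0195,0,0,0,0]]]'

```text
t: 3.45
position: [0.5364, -0.2057, 0.1472]
orientation: [0.0, 0.144, 0.99, -0.0]
wrist_force: [-1.0, 0.2, -0.4]
width: -0.0002
gripper_force: 0.0
```

Run:
```python
from h import *
print(manip.state()["wrist_force"]); im=snap("top","pics/top1.png"); s=snap("scene","pics/scene1.png")
r=lambda i:cv2.resize(i,None,fx=4,fy=4,interpolation=cv2.INTER_CUBIC)[:,:,::-1]
cv2.imwrite("pics/c2.png",np.hstack([r(im[190:290,310:410]),r(s[225:325,225:325])]))
```

```text
[-0.95250477  0.24460576 -0.42209379]
```

View pics/c2.png

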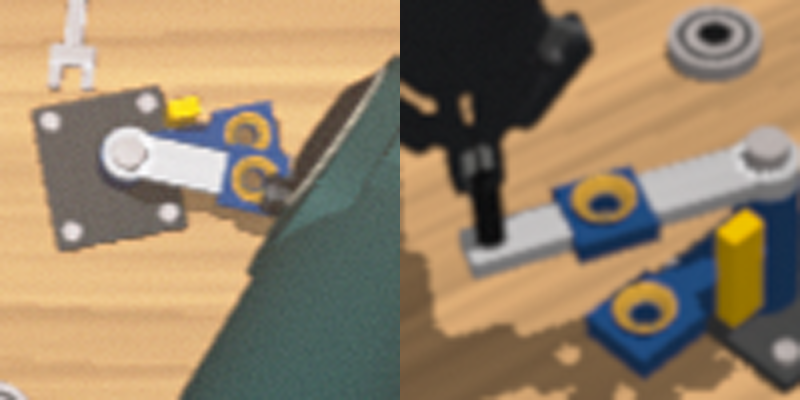

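The fingers are on the handle and the arm is about half closed, with its bushing at crop (255,178) against the lower one at (247,132). I'll keep pushing.

Request:
servo_tool --commands '[[[-0.007,0.001,0,0,0,0],[-0.015,0.002,0,0,0,0],[-0.022,0.003,0,0,0,0],[-0.03,0.005,0,0,0,0],[-0.037,0.007,0,0,0,0],[-0.044,0.009,0,0,0,0],[-0.044,0.009,0,0,0,0]]]'

```text
t: 4.25
position: [0.5813, -0.2093, 0.1472]
orientation: [0.0, 0.144, 0.99, -0.0]
wrist_force: [-0.6, -0.2, 0.3]
width: 0.0003
gripper_force: 0.0
```

Request:
servo_tool --commands '[[[-0.002,0.001,0,0,0,0],[-0.004,0.002,0,0,0,0],[-0.006,0.003,0,0,0,0],[-0.006,0.003,0,0,0,0]]]'

```text
t: 4.65
position: [0.5872, -0.2081, 0.1474]
orientation: [0.0, 0.144, 0.99, -0.0]
wrist_force: [-0.1, 0.6, 0.1]
width: -0.0001
gripper_force: 0.0
```

Request:
servo_tool --commands '[[[-0.0015,0.0005,0,0,0,0],[-0.003,0.001,0,0,0,0],[-0.004,0.0015,0,0,0,0],[-0.004,0.0015,0,0,0,0]]]'

```text
t: 5.05
position: [0.5914, -0.2081, 0.1474]
orientation: [0.0, 0.144, 0.99, -0.0]
wrist_force: [0.5, -0.4, -0.0]
width: -0.0002
gripper_force: 0.0
```

Request:
servo_tool --commands '[[[-0.001,0,0,0,0,0],[-0.002,0,0,0,0,0],[-0.003,0.001,0,0,0,0],[-0.003,0.001,0,0,0,0]]]'

```text
t: 5.45
position: [0.5946, -0.2079, 0.1473]
orientation: [0.0, 0.144, 0.99, -0.0]
wrist_force: [-0.7, -0.3, 0.5]
width: -0.0002
gripper_force: 0.0
```

Request:
servo_tool --commands '[[[-0.001,0,0,0,0,0],[-0.002,0,0,0,0,0],[-0.002,0,0,0,0,0]]]'

```text
t: 5.75
position: [0.5964, -0.2085, 0.1474]
orientation: [0.0, 0.144, 0.99, -0.0]
wrist_force: [0.3, -0.2, -0.1]
width: 0.0003
gripper_force: 0.0
```

Request:
servo_tool --commands '[[[-0.001,0,0,0,0,0],[-0.002,0,0,0,0,0],[-0.002,0,0,0,0,0]]]'

```text
t: 6.05
position: [0.5972, -0.2088, 0.1472]
orientation: [-0.001, 0.144, 0.99, 0.0]
wrist_force: [-11.9, 4.7, 7.3]
width: -0.0003
gripper_force: 6.1
```

The force shows contact with the stop, so the arm is home. I'll back off, rise, and check with the wrist camera.

Request:
servo_tool --commands '[[[0.01,0,0,0,0,0],[0.03,0,0,0,0,0],[0.04,0,-0.04,0,0,0],[0.04,0.01,-0.08,0,0,0],[0.04,0.02,-0.13,0,0,0],[0.04,0.03,-0.15,0,0,0],[0.04,0.03,-0.15,0,0,0],[0.04,0.03,-0.15,0,0,0]]]' --fingers 0.06

```text
t: 6.85
position: [0.5682, -0.1687, 0.2972]
orientation: [0.0, 0.144, 0.99, 0.0]
wrist_force: [-0.6, 0.1, -0.4]
width: 0.0597
gripper_force: 0.0
```

Run:
```python
from h import *
st=manip.state(); p=cam("wrist",st); im=snap("wrist","pics/w1.png"); np.savez("w1.npz",E=p["E"]); print(st["position"],st["width"])
for P in([.603,-.154,.122],[.588,-.0655,.128],[.613,-.2135,.158]): print(proj(p,np.array(P)).round(1))
```

```text
[ 0.56822337 -0.16871032  0.29721107] 0.05970923545604149
[345.2 242.6]
[440.  201.7]
[282.8 286.8]
```

View pics/w1.png

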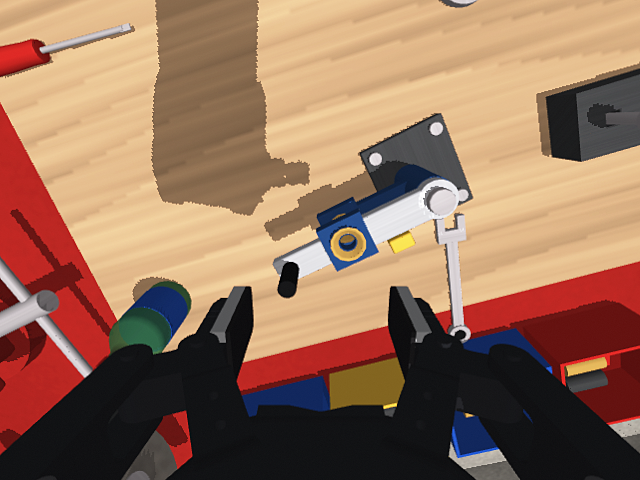

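The arm is home. The upper bush is at (348,243) and the cap at (441,200), both within about 3 px of prediction. I'll refine the bush centre with a brass mask and compute the moves to the pin.

Run:
```python
from h import *
st=manip.state(); p=cam("wrist",st); im=cv2.imread("pics/w1.png"); hsv=cv2.cvtColor(im,cv2.COLOR_BGR2HSV)
m=cv2.inRange(hsv,(10,90,80),(30,255,255)); m[:215]=0;m[272:]=0;m[:,:320]=0;m[:,376:]=0
m=cv2.morphologyEx(m,cv2.MORPH_OPEN,np.ones((2,2),np.uint8))
c=max(cv2.findContours(m,cv2.RETR_EXTERNAL,cv2.CHAIN_APPROX_NONE)[0],key=cv2.contourArea)
e=cv2.fitEllipse(cv2.convexHull(c)); print(e, onz(p,*e[0],.122), onz(p,441,200,.128))
Rm=Rq(st["orientation"]).as_matrix()
for w in([.535,.235,.30],[.574,.257,.26]): print((Rm.T@(np.array(w)-st["position"])).round(4))
```

```text
((348.9169006347656, 244.73614501953125), (33.39504623413086, 35.47270584106445), 81.1764907836914) [ 0.60515243 -0.15151545  0.122     ] [ 0.58605297 -0.06480012  0.128     ]
[ 0.1466  0.3778 -0.0034]
[0.1155 0.41   0.0366]
```

Request:
servo_tool --commands '[[[0.01,0.045,0,0,0,0],[0.03,0.09,0,0,0,0],[0.05,0.14,0,0,0,0],[0.07,0.18,0,0,0,0],[0.09,0.23,0,0,0,0],[0.11,0.28,0,0,0,0],[0.13,0.33,0,0,0,0],[0.147,0.378,0,0,0,0],[0.147,0.378,0,0,0,0],[0.147,0.378,0,0,0,0],[0.147,0.378,0,0,0,0]]]'

```text
t: 8.0
position: [0.5352, 0.2338, 0.2964]
orientation: [-0.0, 0.145, 0.99, -0.001]
wrist_force: [0.0, -1.2, 0.7]
width: 0.06
gripper_force: 0.0
```

Run:
```python
from h import *
st=manip.state(); p=cam("wrist",st); im=snap("wrist","pics/w2.png"); print(st["position"],st["orientation"])
for P in([.574,.257,.198],[.574,.257,.141],[.574,.257,.05]): print(proj(p,np.array(P)).round(1))
```

```text
[0.53524696 0.23383686 0.29642753] [-3.55038587e-04  1.44527003e-01  9.89500492e-01 -7.71935669e-04]
[366.  281.1]
[357.9 252. ]
[349.7 222.5]
```

View pics/w2.png

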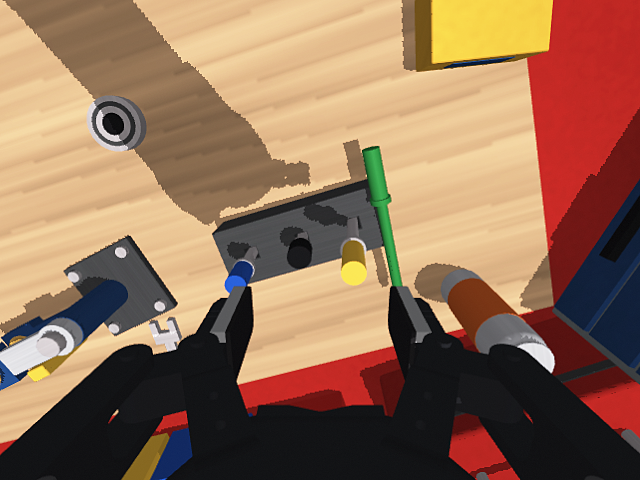

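The yellow head is at (353,270), about 13 px left of prediction. The green look-alike shows at (372,150)–(397,285), which needs locating before I go near it. I'll look at it from the other cameras.

Run:
```python
from h import *
im=snap("top","pics/top2.png"); s=snap("scene","pics/scene2.png"); t0=cv2.imread("pics/top0.png")[:,:,::-1]; s0=cv2.imread("pics/scene0.png")[:,:,::-1]
r=lambda i:cv2.resize(i,(400,300),interpolation=cv2.INTER_CUBIC)[:,:,::-1]
f=lambda t:t[160:280,150:310]; g=lambda t:t[150:270,370:530]
cv2.imwrite("pics/c3.png",np.vstack([np.hstack([r(f(t0)),r(g(s0))]),np.hstack([r(f(im)),r(g(s))])]))
```

```text
(no output)
```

View pics/c3.png

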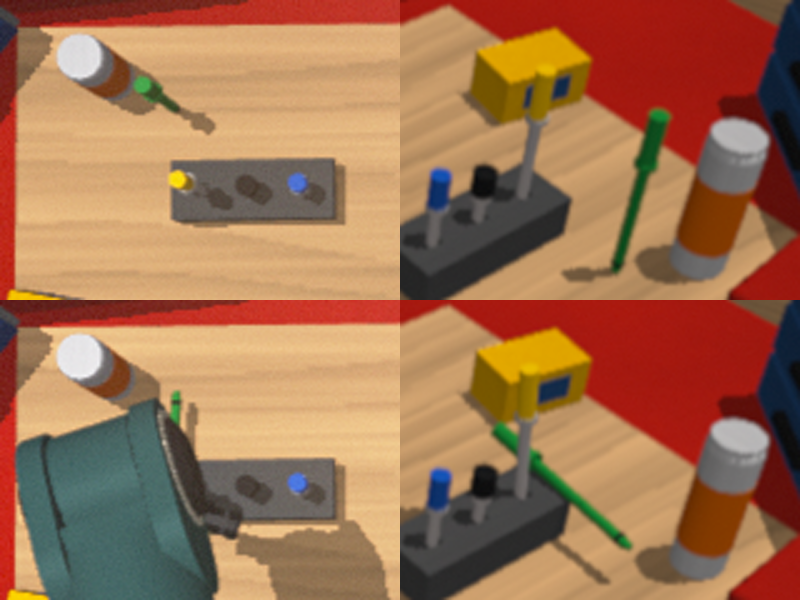

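The green look-alike stood free in the first view. It has since toppled against the rack end, and the yellow pin has shifted within its hole slack. I'll triangulate where both are now.

Run:
```python
from h import *
st=manip.state(); W=cam("wrist",st);T=cam("top");S=cam("scene")
print("green head",tri(ray(W,372,150),ray(S,410,202)).round(3)); print("green nose",tri(ray(T,220.4,197.6),ray(S,460.8,248.4)).round(3))
print("green collar",tri(ray(W,380,199),ray(S,370+137/2.5,150+158/2.5)).round(3))
im=cv2.imread("pics/w2.png"); hsv=cv2.cvtColor(im,cv2.COLOR_BGR2HSV); m=cv2.inRange(hsv,(22,120,80),(34,255,255)); m[:225]=0;m[300:]=0;m[:,:330]=0;m[:,380:]=0
ys,xs=np.nonzero(m); print("yellow box",xs.min(),xs.max(),ys.min(),ys.max())
b=cv2.inRange(hsv,(22,120,200),(34,255,255))&m; ys,xs=np.nonzero(b); print("bright",xs.min(),xs.max(),ys.min(),ys.max(),xs.mean(),ys.mean())
print("pin top",tri(ray(W,353.5,274),ray(S,370+130/2.5,150+68/2.5)).round(4),onz(W,353.5,274,.198).round(4))
print("pin collar",onz(W,352,243,.143).round(4),"shaft base",onz(W,352.5,220,.05).round(4))
```

```text
green head [0.504 0.298 0.062]
green nose [0.687 0.289 0.042]
green collar [0.557 0.296 0.061]
yellow box 341 366 241 285
bright 341 366 261 285 353.46450304259633 272.9837728194726
pin top [0.5672 0.2491 0.196 ] [0.5669 0.2498 0.198 ]
pin collar [0.5645 0.2542 0.143 ] shaft base [0.5729 0.2608 0.05  ]
```

The green pin's reading (z 0.04–0.06, beside the rack end) suggests it may still be settling. I'll wait half a second and measure again.

Request:
servo_tool --commands '[[[0,0,0,0,0,0],[0,0,0,0,0,0],[0,0,0,0,0,0],[0,0,0,0,0,0],[0,0,0,0,0,0],[0,0,0,0,0,0]]]'

```text
t: 8.75
position: [0.5352, 0.2354, 0.2973]
orientation: [0.0, 0.144, 0.99, 0.0]
wrist_force: [-0.4, 0.4, -0.4]
width: 0.0599
gripper_force: 0.0
```

Run:
```python
from h import *
st=manip.state(); W=cam("wrist",st);S=cam("scene")
w=snap("wrist","pics/w3.png"); s=snap("scene","pics/s3.png")
hsv=cv2.cvtColor(w,cv2.COLOR_RGB2HSV); m=cv2.inRange(hsv,(22,120,200),(34,255,255)); m[:225]=0;m[320:]=0;m[:,:320]=0;m[:,390:]=0
ys,xs=np.nonzero(m); c=((xs.min()+xs.max())/2,(ys.min()+ys.max())/2); print(c,onz(W,*c,.198).round(4))
cv2.imwrite("pics/c4.png",np.hstack([cv2.resize(w[100:320,200:440],(400,367)),cv2.resize(s[150:270,370:500],(400,367))])[:,:,::-1])
```

```text
(np.float64(351.5), np.float64(273.0)) [0.5655 0.2505 0.198 ]
```

View pics/c4.png

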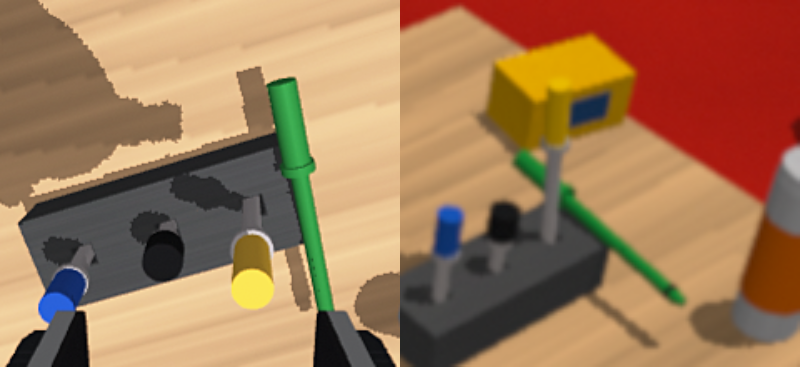

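Settled: the green pin lies on the rack's +y top edge at z≈0.06, well below my finger level. The yellow pin leans towards the robot, with its top at crop (252,288) and its base at (254,200). I'll compute its axis from the two views.

Run:
```python
from h import *
st=manip.state(); W=cam("wrist",st);S=cam("scene");print(st["position"])
n1=np.cross(ray(W,351.5,273)[1],ray(W,352.4,220)[1]); n2=np.cross(ray(S,421.3,177.5)[1],ray(S,418.8,227.8)[1])
a=np.cross(n1,n2); a/=a[2]; print("axis",a)
# both views also in original pose sanity: upright direction test
print(tri(ray(W,351.5,273),ray(S,421.3,177.5)).round(4), onz(W,352.4,220,.05).round(4), onz(S,418.8,227.8,.05).round(4))
Rm=Rq(st["orientation"]).as_matrix()
top=np.array([.566,.2505,.198])
for ax in([-.045,-.04,1],a):
    ax=np.array(ax)/np.linalg.norm(ax)
    v=Rm.T@(-ax); print("turn deg",np.degrees(np.cross([0,0,1],v)).round(2), "at tcp z .174", (Rm.T@(top-ax*.024-st["position"])).round(4),"z .24",(Rm.T@(top+ax*.042-st["position"])).round(4))
```

```text
[0.53516524 0.23533258 0.2972834 ]
axis [-0.08760412 -0.07008855  1.        ]
[0.566  0.2493 0.1945] [0.5725 0.2625 0.05  ] [0.5815 0.2542 0.05  ]
turn deg [-2.93 -1.81  0.  ] at tcp z .174 [-0.026   0.0246  0.1232] z .24 [-0.0239  0.0212  0.0574]
turn deg [-5.25 -3.64  0.  ] at tcp z .174 [-0.0268  0.0255  0.1231] z .24 [-0.0226  0.0195  0.0575]
```

Request:
servo_tool --commands '[[[-0.012,0.01,0.03,-1.5,-1,0],[-0.024,0.021,0.057,-3.2,-2,0],[-0.024,0.021,0.057,-3.2,-2,0],[-0.025,0.023,0.09,-3.2,-2,0],[-0.026,0.0245,0.122,-3.2,-2,0],[-0.026,0.0245,0.122,-3.2,-2,0],[-0.026,0.0245,0.122,-3.2,-2,0]]]'

```text
t: 9.55
position: [0.5673, 0.2513, 0.1768]
orientation: [0.021, 0.144, 0.989, 0.025]
wrist_force: [-0.2, 0.7, 1.0]
width: 0.0597
gripper_force: 0.0
```

Request:
servo_tool --commands '[[[0,0,0,0,0,0],[0,0,0,0,0,0],[0,0,0,0,0,0],[0,0,0,0,0,0],[0,0,0,0,0,0],[0,0,0,0,0,0]]]' --fingers 0.01 --grip_force 50

```text
t: 10.15
position: [0.5677, 0.2519, 0.1765]
orientation: [0.022, 0.144, 0.989, 0.026]
wrist_force: [-0.5, 0.7, 7.1]
width: 0.0171
gripper_force: 48.6
```

Run:
```python
from h import *
s=manip.state()
for k in("t","position","orientation","wrist_force","wrist_torque","width","gripper_force"): print(k,np.round(s[k],4))
```

```text
t 10.15
position [0.5677 0.2519 0.1765]
orientation [0.0221 0.1437 0.989  0.0259]
wrist_force [-0.513   0.6949  7.1293]
wrist_torque [ 0.6186 -0.0038 -0.0167]
width 0.0171
gripper_force 48.6337
```

Gripped at a width of 17 mm with little side load. I'll lift along the pin axis, then level the tool.

Request:
servo_tool --commands '[[[0,0,-0.02,0,0,0],[0,0,-0.05,0,0,0],[0,0,-0.09,0,0,0],[0,0,-0.13,0,0,0],[0,0,-0.17,0,0,0],[0,0,-0.17,3.2,2,0],[0,0,-0.17,3.2,2,0],[0,0,-0.17,3.2,2,0]]]'

```text
t: 10.95
position: [0.5585, 0.244, 0.3439]
orientation: [-0.0, 0.144, 0.99, -0.0]
wrist_force: [0.1, -0.5, -2.8]
width: 0.0165
gripper_force: 49.3
```

Run:
```python
from h import *
s=manip.state(); Rm=Rq(s["orientation"]).as_matrix(); W=cam("wrist",s); S=cam("scene");T=cam("top")
w=snap("wrist","pics/w5.png"); c=snap("scene","pics/s5.png"); np.save("st5.npy",[s["position"]])
for k in("t","position","orientation","wrist_force","width","gripper_force"): print(k,np.round(s[k],4))
P=np.array(s["position"])
for L in(-.03,.03,.0365,.1,.17): print(L,proj(W,P+Rm[:,2]*L).round(1),proj(S,P+Rm[:,2]*L).round(1))
cs=[int(x) for x in proj(S,P+Rm[:,2]*.08)]; print(cs)
cv2.imwrite("pics/c5.png",np.hstack([cv2.resize(w,(480,360)),cv2.resize(c[cs[1]-75:cs[1]+75,cs[0]-65:cs[0]+65],(312,360))])[:,:,::-1])
```

```text
t 10.95
position [0.5585 0.244  0.3439]
orientation [-1.000e-04  1.438e-01  9.896e-01 -1.000e-04]
wrist_force [ 0.0619 -0.5168 -2.7672]
width 0.0165
gripper_force 49.2974
-0.03 [316.4 367.8] [431.3 104.1]
0.03 [317.8 285.7] [426.5 130.3]
0.0365 [317.8 280. ] [426. 133.]
0.1 [318.5 239.4] [421.3 158.3]
0.17 [318.9 213.3] [416.6 183.9]
[422, 150]
```

View pics/c5.png

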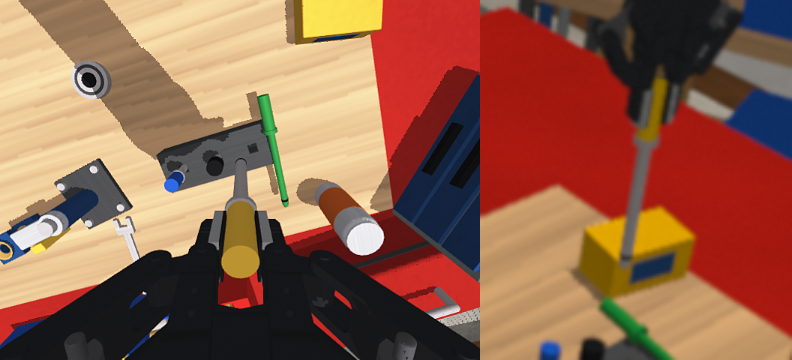

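The pin is held in line: the nose is at about wrist (320,217) and scene (418,184), against predictions of (319,213) and (417,184). I'll move over the bushings.

Request:
servo_tool --commands '[[[-0.01,-0.03,0,0,0,0],[-0.03,-0.07,0,0,0,0],[-0.05,-0.11,0,0,0,0],[-0.07,-0.15,0,0,0,0],[-0.085,-0.195,0,0,0,0],[-0.1,-0.24,0,0,0,0],[-0.12,-0.28,0,0,0,0],[-0.14,-0.32,0,0,0,0],[-0.15,-0.35,0,0,0,0],[-0.1565,-0.367,0,0,0,0],[-0.1565,-0.367,0,0,0,0],[-0.1565,-0.367,0,0,0,0]]]'

```text
t: 12.25
position: [0.6039, -0.1524, 0.3444]
orientation: [-0.0, 0.144, 0.99, 0.0]
wrist_force: [-1.1, 0.7, -2.8]
width: 0.0166
gripper_force: 49.4
```

Request:
servo_tool --commands '[[[0,0,0.01,0,0,0],[0,0,0.02,0,0,0],[0,0,0.02,0,0,0],[0,0,0.02,0,0,0]]]'

```text
t: 12.65
position: [0.6041, -0.1519, 0.3246]
orientation: [-0.0, 0.144, 0.99, -0.0]
wrist_force: [0.3, -1.3, -2.1]
width: 0.0171
gripper_force: 49.4
```

Run:
```python
from h import *
s=manip.state(); Rm=Rq(s["orientation"]).as_matrix(); W=cam("wrist",s); S=cam("scene")
w=snap("wrist","pics/w6.png"); c=snap("scene","pics/s6.png")
for k in("t","position","orientation","wrist_force","width"): print(k,np.round(s[k],4))
P=np.array(s["position"]); N=P+Rm[:,2]*.1715; B=np.array([.604,-.152,.122])
for n,C in(("W",W),("S",S)): print(n,"nose",proj(C,N).round(1),"collar",proj(C,P+Rm[:,2]*.0365).round(1),"bush",proj(C,B).round(1))
def crop(i,x,y,h=30): return cv2.resize(i[y-h:y+h,x-h:x+h],(400,400),interpolation=cv2.INTER_CUBIC)
a=proj(W,B).astype(int);b=proj(S,B).astype(int);print(a,b)
cv2.imwrite("pics/c6.png",np.hstack([crop(w,*a),crop(c,b[0],b[1]-10)])[:,:,::-1])
```

```text
t 12.65
position [ 0.6041 -0.1519  0.3246]
orientation [-3.000e-04  1.436e-01  9.896e-01 -0.000e+00]
wrist_force [ 0.3422 -1.3364 -2.1118]
width 0.0171
W nose [318.9 212.9] collar [317.8 280. ] bush [318.9 204.7]
S nose [285.4 272.5] collar [283.  219.3] bush [285.9 283.4]
[318 204] [285 283]
```

View pics/c6.png

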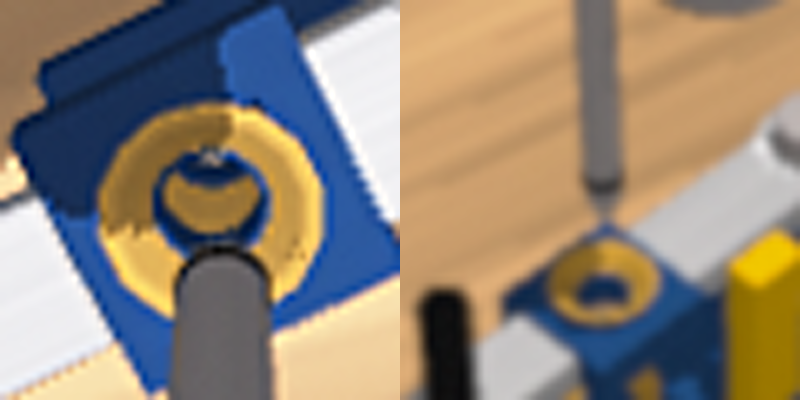

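In the wrist crop the shaft centre (x≈222) sits slightly right of the bush centre (211,212), and in the scene crop the nose (605,213) lines up with the bush (606,282). That calls for about -1 mm in tool y. I'll descend in steps and watch the force.

Request:
servo_tool --commands '[[[-0.0003,-0.001,0.005,0,0,0],[-0.0003,-0.001,0.012,0,0,0],[-0.0003,-0.001,0.02,0,0,0],[-0.0003,-0.001,0.028,0,0,0],[-0.0003,-0.001,0.035,0,0,0],[-0.0003,-0.001,0.035,0,0,0]]]'

```text
t: 13.35
position: [0.6038, -0.1532, 0.2887]
orientation: [-0.001, 0.144, 0.99, -0.0]
wrist_force: [0.0, 1.1, -1.8]
width: 0.0166
gripper_force: 49.4
```

Request:
servo_tool --commands '[[[0,0,0.004,0,0,0],[0,0,0.008,0,0,0],[0,0,0.012,0,0,0],[0,0,0.012,0,0,0]]]'

```text
t: 13.75
position: [0.604, -0.1533, 0.2774]
orientation: [-0.0, 0.144, 0.99, -0.0]
wrist_force: [-0.1, -0.1, -2.9]
width: 0.0167
gripper_force: 49.4
```

Request:
servo_tool --commands '[[[0,0,0.004,0,0,0],[0,0,0.008,0,0,0],[0,0,0.012,0,0,0],[0,0,0.012,0,0,0]]]'

```text
t: 14.15
position: [0.604, -0.1533, 0.2653]
orientation: [-0.0, 0.144, 0.99, -0.0]
wrist_force: [-0.1, 1.1, -2.5]
width: 0.0168
gripper_force: 49.4
```

Request:
servo_tool --commands '[[[0,0,0.004,0,0,0],[0,0,0.008,0,0,0],[0,0,0.012,0,0,0],[0,0,0.012,0,0,0]]]'

```text
t: 14.55
position: [0.604, -0.1533, 0.2533]
orientation: [-0.0, 0.144, 0.99, -0.0]
wrist_force: [-0.1, 0.4, -2.7]
width: 0.0169
gripper_force: 49.4
```

Run:
```python
from h import *
s=manip.state()
for k in("t","position","orientation","wrist_force","wrist_torque"): print(k,np.round(s[k],4))
```

```text
t 14.55
position [ 0.604  -0.1533  0.2533]
orientation [-4.000e-04  1.439e-01  9.896e-01 -1.000e-04]
wrist_force [-0.0651  0.4495 -2.664 ]
wrist_torque [0.0159 0.0059 0.0186]
```

No contact forces so far, with the nose at about z 0.082. I'll continue through the lower bushing.

Request:
servo_tool --commands '[[[0,0,0.004,0,0,0],[0,0,0.008,0,0,0],[0,0,0.012,0,0,0],[0,0,0.016,0,0,0],[0,0,0.016,0,0,0]]]'

```text
t: 15.05
position: [0.6039, -0.1533, 0.2373]
orientation: [-0.0, 0.144, 0.99, -0.0]
wrist_force: [0.1, -0.3, -2.2]
width: 0.0166
gripper_force: 49.4
```

Request:
servo_tool --commands '[[[0,0,0.004,0,0,0],[0,0,0.008,0,0,0],[0,0,0.012,0,0,0],[0,0,0.012,0,0,0]]]'

```text
t: 15.45
position: [0.604, -0.1533, 0.2253]
orientation: [-0.0, 0.144, 0.99, -0.0]
wrist_force: [0.3, 0.5, -2.3]
width: 0.0168
gripper_force: 49.4
```

Request:
servo_tool --commands '[[[0,0,0.004,0,0,0],[0,0,0.009,0,0,0],[0,0,0.014,0,0,0],[0,0,0.019,0,0,0],[0,0,0.024,0,0,0],[0,0,0.029,0,0,0],[0,0,0.034,0,0,0],[0,0,0.034,0,0,0],[0,0,0.034,0,0,0],[0,0,0.034,0,0,0]]]'

```text
t: 16.45
position: [0.6043, -0.1535, 0.1922]
orientation: [0.0, 0.144, 0.99, -0.0]
wrist_force: [0.2, 0.1, -1.9]
width: 0.0168
gripper_force: 49.4
```

Run:
```python
from h import *
s=manip.state()
for k in("t","position","orientation","wrist_force","wrist_torque","gripper_force"): print(k,np.round(s[k],4))
c=snap("scene","pics/s7.png"); S=cam("scene"); hsv=cv2.cvtColor(c,cv2.COLOR_RGB2HSV)
x,y,_=s["position"]
# grey/dark pixels just under the lug on the pin axis
for z in(.19,.17,.155,.145,.135,.05,.045,.04,.036,.032,.028,.024,.02,.016,.01,0):
    u,v=proj(S,np.array([x,y,z])).round().astype(int); print(z,(u,v),c[v,u-6:u+7:3].tolist())
```

```text
t 16.45
position [ 0.6043 -0.1535  0.1922]
orientation [ 2.000e-04  1.439e-01  9.896e-01 -0.000e+00]
wrist_force [ 0.2386  0.1479 -1.9383]
wrist_torque [0.0022 0.0463 0.022 ]
gripper_force 49.3991
0.19 (np.int64(284), np.int64(259)) [[97, 98, 96], [115, 90, 23], [152, 118, 0], [136, 106, 0], [63, 63, 64]]
0.17 (np.int64(285), np.int64(267)) [[100, 100, 99], [143, 110, 0], [151, 117, 0], [129, 100, 21], [145, 119, 93]]
0.155 (np.int64(285), np.int64(272)) [[140, 118, 93], [149, 115, 2], [151, 117, 0], [125, 103, 57], [207, 161, 112]]
0.145 (np.int64(285), np.int64(276)) [[186, 145, 102], [123, 111, 104], [112, 107, 106], [164, 138, 114], [193, 179, 169]]
0.135 (np.int64(285), np.int64(279)) [[195, 157, 121], [107, 102, 98], [112, 107, 106], [86, 82, 84], [88, 91, 99]]
0.05 (np.int64(286), np.int64(307)) [[34, 48, 75], [86, 74, 59], [103, 83, 60], [69, 65, 67], [29, 64, 109]]
0.045 (np.int64(287), np.int64(309)) [[17, 45, 76], [22, 46, 77], [20, 44, 77], [32, 73, 123], [27, 64, 107]]
0.04 (np.int64(287), np.int64(310)) [[20, 46, 77], [21, 45, 77], [22, 52, 87], [31, 74, 125], [23, 52, 
[... 184 characters left out ...]
, 71, 120], [21, 48, 82], [48, 56, 79]]
0.028 (np.int64(287), np.int64(314)) [[25, 45, 74], [25, 58, 98], [27, 60, 101], [24, 48, 80], [87, 75, 75]]
0.024 (np.int64(287), np.int64(315)) [[49, 55, 73], [23, 49, 82], [23, 51, 86], [42, 55, 80], [119, 95, 71]]
0.02 (np.int64(287), np.int64(316)) [[81, 71, 70], [21, 45, 74], [21, 48, 80], [71, 68, 77], [129, 100, 69]]
0.016 (np.int64(287), np.int64(318)) [[118, 92, 65], [67, 62, 72], [68, 66, 79], [125, 98, 70], [127, 99, 69]]
0.01 (np.int64(287), np.int64(319)) [[121, 94, 65], [105, 84, 69], [102, 85, 74], [128, 100, 69], [126, 98, 69]]
0 (np.int64(287), np.int64(322)) [[120, 94, 65], [126, 98, 68], [126, 98, 67], [125, 98, 68], [153, 120, 83]]
```

No contact loads, the grip is steady at 49 N, and the nose is at about 20 mm. Handing in.

```bash
python3 -c "
from plant import job
print(job.sign_off())"
```

```text
the job is handed in; nothing more can be done
None
```

I handed the job in with the arm home and the yellow pin threaded through both bushings, still gripped at about 49 N with its nose about 20 mm above the bench (worked out from the tool pose; the lug hid the nose at the end); the listed bystanders looked undisturbed, but the green look-alike toppled onto the rack edge partway through, cause unknown.

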